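Turn a bag badge face down in the turnover jig

ROBOT

A 6-joint arm with a two-finger parallel gripper is mounted at the origin on the work surface. World frame = base frame: x ahead of the robot, y to its left, z up, the work surface at z = 0. Lengths are in m, angles in rad, forces in N, time in s.
With the tool pointing down it reaches from about 0.425 to 0.95 m from the base axis. Payload 3.5 kg.
Tool frame: the origin (TCP) lies midway between the tips of the shut fingers; the grasp point (between the pads) lies 19 mm behind it; z points along the fingers, y is the line along which they close (so a half turn about z gives the same grasp; the last joint's range is limited). The gripper opens to 85 mm and grips with 20 to 120 N. Pads are 22 mm wide; open, the fingers measure 114 mm over their backs; the gripper's body (76 mm by 85 mm) begins 54 mm behind the grasp point. The pads swing forward as they close: fully open they stand 13 mm farther back than shut.
Start: joints at [-1.371, 0.286, 1.577, -0, 1.279, -0.15], TCP at [0.231, -0.634, 0.231] pointing down, gripper open.
Joint ranges: [-2.77, 2.77], [-0.9, 2.22], [0.21, 2.48], [-1.53, 4.67], [0.24, 2.81], [-2.84, 2.84]. Speed limits (rad/s): [2.79, 2.79, 3.14, 3.14, 3.14, 3.14].

INTERFACE

Orientations are given as a unit quaternion [x, y, z, w].
In Python, from plant import ctrl gives the robot as it stands. The module is installed in compiled form; this text tells all that it offers.
- The arm moves only by the shell command python3 -m inch 'ROWS' [FORCE]. ROWS is JSON, a list of rows, each a list of 5 numbers: the closure, from 0 (fully open) to 1 (shut), then the shift along the tool's x, y, z in m, then the turn about the tool's z in degrees. A call has 1 to 5 rows; each row is the pose to reach, as a shift and turn from the pose commanded when the call began, along the tool's axes at that moment; what a row does not reach only later rows make up. A row lasts 1/12 s, in which the tool goes at most 41.7 mm and 7.16 degrees, less where a joint would pass 70% of its speed; a pose out of reach is approached as far as the arm can. A call with a gripper value outside its range is refused whole. The fingers move at their own pace and stop on an object; FORCE is the grip in N (left out, the last holds). Time passes only in rows, so rows that repeat a pose let the fingers close. It gives the time, the measured TCP pose, the force, the opening and the grip force at its end, in the units of the state.
- ctrl.get_state(): the state, without advancing time (a new reading comes with each control period).
- ctrl.read_camera(name): name is "side" or "top" or "wrist"; returns a dict with "pixels" (480x640x3 uint8, red, green, blue), "depth" (480x640 float32, m along the optical axis (not along the pixel's ray), 0 where there is no reading), "fx", "fy", "cx", "cy" (pixels), "D" ([k1, k2, p1, p2, k3] as OpenCV has them; the pictures are not rectified), "xyz" and "rotation" of the camera in the world; the wrist camera has in their place "mount" (4x4, takes a point from camera to tool coordinates, whose origin is the TCP and whose axes are the flange's). Camera axes: x right, y down, z forward; pixel columns grow to the right and rows downward; lengths in m; the calibration is good to about 2 mm. A picture is of the moment at which its call begins: read the wrist's pose just before it.
- ctrl.sign_off(): hands the job in; it is judged then, once.
Trained networks look in a picture, given as the dict that the camera call returned (one of the last four; its "shot" number tells which), for a name from the list of things; names that differ only in an ending like _2 or _b are one class to them, and where a whole thing is asked for, a point or a joint stands for the part that bears it (a point fixed in the world has none). Each returns a list of dicts, best first, with "score" (0 to 1); they miss things now and then, are a little off and sometimes report something else, mostly with a low value. They report only what shows in the picture. A call takes as long as a camera call. They do not tell look-alikes from the thing itself.
- ctrl.spot_in(query, picture): "at" ([column, row] in pixels, amid what is visible of it).
- ctrl.tip_of(query, picture): "at" ([column, row] in pixels: a listed point, or the origin of a listed thing).
The state is a dict: "time": time; "qpos": joint angles; "dq": joint speeds; "joint_efforts": joint torques, N m; "eef_pos": TCP position; "tcp_rot": TCP orientation; "contact_force": force on the tool from outside, world axes, zero at the start; "wrist_torque": the same for the moment, N m; "opening": opening from 0.0 (shut) to 1.0 (fully open); "finger_force": force on a finger pad.
Only numpy, scipy, OpenCV 4.12 (cv2) and the standard library are available. Lean on these libraries where they do the work, as an engineer would, in place of code of your own. Each camera call takes 0.05 s, during which the arm holds its last target. There are 200 camera calls.

TASK

Take the badge from the cutting mat lightly by its edges and press it, gently and face up, into the sloping pocket of the jig's flipper until both sprung balls have snapped over its rim, and let go of it. Swing the flipper, which has a handle at its side, right over onto its stops and, with it closed, push the red button on its back fully in so that the badge drops face down between the pins of the nest. Then swing the flipper back to its sloping rest so that the badge lies open in the nest; guide the flipper all the way, never letting it fall, and leave the other things where they are.

Things in the scene. Friction and masses are not known exactly. Their poses are not given: they have to be found in the camera images.
- badge_center (a point): Centre of the metal bag badge lying face up on the green mat: steel slab 40 x 70 mm, 6.5 mm thick, under a brass face with a red panel, 34 x 64 mm and 3.5 mm high; 10 mm thick in all, this point 5 mm up. z points out of the face, y along the 70 mm, x across the 40 mm. Either way round will do
- badge: The same badge, 60 to 130 g; origin in the middle of its underside, on the mat's top 3 mm above the table. Grip it lightly (20 to 35 N) on the slab's long edges, fingertips close to the mat: over 50 N a finger marks it, and so does a push of over 60 N on its polished brass face
- pocket (a point): Middle of the pocket floor on the blue flipper plate, 54 mm from the hinge line: z straight out of the floor (at rest 35 degrees from upright, leaning to the nest's side), x away from the hinge, y along it. The badge lies back down on it, length along y, centre 5 mm out. Eight round-nosed pins 6 mm thick, 8 mm high, leave 1.5 mm play: at x -24.5/24.5, y -26/26, and x -13/13, y -39.5/39.5
- ball_left (a point): Centre of the 10 mm sprung steel ball at the pocket's +y end, 38 mm from the pocket's middle and 10.3 mm above its floor; a brass housing 17 mm high is behind it. It stands 2 mm over the badge's edge, gives way outwards as the badge is pushed in, snaps over the slab's rim when it is home, and holds it upside down too
- ball_right (a point): The like ball at the pocket's -y end. Pushing the badge past both takes about 5 to 12 N in all. One end may go home while the other stays up on its ball, the badge tipped by about 0.2 rad, until that end is pushed down too (up to 20 N); if it lies 2 mm or more too far towards that ball it jams on top of it, and is to be shifted back to the middle first
- flipper (a joint): Angle of the flipper about its hinge (rad): 0 at rest on its posts, sloping up at 35 degrees away from the hinge; 2.53 fully over, level above the nest. 0.35 kg on a nearly free hinge: let go halfway it falls
- hinge (a point): Middle of the hinge line, 51.5 mm above the table. x is level, square to the hinge, from the nest towards the flipper's rest side; y along the hinge; z up. The jig's base plate, 12 mm thick, reaches from x = -115 to 95 mm and 80 mm to either side; bearing blocks 61.5 mm high stand at y = -70 and 70 mm
- grip (a point): Middle of the flipper's black crank handle: a freely revolving sleeve 18 mm thick and 42 mm long, lying along the hinge direction, that stands out sideways from the plate's +y edge (60 to 102 mm from the middle line), 85 mm out from the hinge line and 4 mm behind the plane of the pocket floor. z straight out of the pocket floor's side, y along the sleeve
- button (a point): Middle of the outer face of the red push button on the flipper's back, 22 mm in diameter, standing 23 mm out of the plate; z points into the plate. With the flipper over it is on top, 82.5 mm above the table. Pushed 13.5 mm to its stop it drives the badge out past the balls (10 to 20 N); it springs back
- ejector (a joint): Travel of the red button (m): 0 out, 0.0135 fully in
- nest (a point): Middle of the nest's cork pad, 26 mm above the table, 54 mm from the hinge line; z up, y along the hinge. Eight round-nosed pins 12 mm high, laid out as in the pocket, leave 1.5 mm play. Here the badge ends face down, length along y, its centre 5 mm above the pad. With the flipper over, the pocket floor is 25.5 mm above the pad
- spool: Orange thread spool, 38 mm in diameter and 38 mm high, standing on the mat; origin under its middle. Not to be disturbed
- tin: Round steel tin with a blue lid, 57 mm in diameter and 24 mm high, on the mat; origin under its middle. Not to be disturbed
- cup: Open steel cup, 72 mm in diameter and 85 mm high; origin under its middle. Not to be disturbed
- awl: Hand awl with a wooden handle, 150 mm long, lying on the table. Not to be disturbed
There are look-alikes about, which are no part of the job. What is meant by the badge is not blue or turquoise, and is the larger of those in its own colour.

How it is judged:
By the outcome, as a careful person would: the job done as asked, in the order asked, and still so for the second after the job is handed in, with the robot touching nothing.
It also fails if it takes over 72 s, if anything falls off the work surface, if the arm or the gripper's body presses on something with over 40 N, if the wrist force passes 120 N, or if a joint passes its speed limit or range.

## Working session

There is one attempt and no reset: what is moved stays moved. The work goes in short steps, Python scripts to look and compute and a shell command to move; the robot and the scene stay as the last step left them, time stands still between calls to the robot, and variables do not carry over. Pictures are saved under pics/ and viewed, at most 10 in all, crops included, and the job is handed in when it is done.

```bash
mkdir -p pics; cat > h.py <<'E'
import numpy as np, cv2
from scipy.spatial.transform import Rotation as R
from plant import ctrl
def shot(n):
    s=ctrl.get_state(); p=ctrl.read_camera(n); p['st']=s
    if n=='wrist':
        T=np.eye(4); T[:3,:3]=R.from_quat(s['tcp_rot']).as_matrix(); T[:3,3]=s['eef_pos']
        W=T@np.array(p['mount'])
    else:
        W=np.eye(4); r=np.array(p['rotation'])
        W[:3,:3]=r if r.shape==(3,3) else R.from_quat(r).as_matrix(); W[:3,3]=p['xyz']
    p['W']=W; p['K']=np.array([[p['fx'],0,p['cx']],[0,p['fy'],p['cy']],[0,0,1.]])
    return p
def save(p,f): cv2.imwrite('pics/'+f,cv2.cvtColor(p['pixels'],cv2.COLOR_RGB2BGR))
def ray(p,uv):
    u=cv2.undistortPoints(np.array([[uv]],float),p['K'],np.array(p['D']))[0,0]
    return p['W'][:3,:3]@np.array([u[0],u[1],1.]),p['W'][:3,3]
def at_z(p,uv,z):
    d,o=ray(p,uv); return o+d*(z-o[2])/d[2]
def at_depth(p,uv):
    d,o=ray(p,uv); c,r=int(round(uv[0])),int(round(uv[1]))
    w=p['depth'][max(r-1,0):r+2,max(c-1,0):c+2]; w=w[w>0]
    return o+d*np.median(w) if w.size else None
def proj(p,X):
    W=np.linalg.inv(p['W']); X=np.atleast_2d(X)
    return cv2.projectPoints(X@W[:3,:3].T+W[:3,3],np.zeros(3),np.zeros(3),p['K'],np.array(p['D']))[0][:,0]
E
python3 - <<'E'
from h import *
np.set_printoptions(precision=4,suppress=True)
for n in ('top','side'):
    p=shot(n); save(p,n+'0.png'); print(n,p['W'][:3,3])
    for q in ('badge_center','pocket','ball_left','ball_right','hinge','grip','button','nest','spool','tin','cup','awl'):
        for d in ctrl.tip_of(q,p)[:3]:
            if d['score']>.2: print(q,round(d['score'],2),np.round(d['at'],1),at_depth(p,d['at']) if 0<=d['at'][0]<640 else '')
E
```

```text
top [0.3798 0.0272 1.0699]
badge_center 0.8 [346.1 282.8] [ 0.4644 -0.0627  0.0098]
badge_center 0.62 [355.8 332.4] [ 0.3521 -0.0867  0.0069]
badge_center 0.55 [424.  290.6] [ 0.4502 -0.2428  0.0131]
pocket 0.97 [267.5 199.3] [0.6372 0.1188 0.0863]
ball_right 0.52 [423.1 224.8] [ 0.5999 -0.2369  0.037 ]
hinge 0.88 [250.6 218.5] [0.5993 0.1576 0.0578]
grip 0.69 [236.3 168.6] [0.7003 0.1886 0.1037]
grip 0.57 [264.  194.1] [0.6475 0.1265 0.091 ]
grip 0.28 [462.6 254.8] [ 0.5338 -0.3315  0.0265]
button 0.5 [262.  196.3] [0.6443 0.1314 0.0841]
nest 0.66 [242.6 241.1] [0.553  0.1779 0.0238]
spool 0.66 [420.2 224.5] [ 0.6033 -0.2335  0.0235]
spool 0.36 [381.4 147.2] [ 0.7983 -0.1462  0.0039]
spool 0.34 [425.1 287.5] [ 0.4574 -0.2456  0.0129]
tin 0.76 [461.2 256.1] [ 0.5307 -0.3281  0.0265]
tin 0.52 [254.  221.6] [0.5928 0.1499 0.0557]
cup 0.79 [383.4 148.5] [ 0.795  -0.1511  0.0041]
awl 0.59 [168.8 267. ] [ 0.4909  0.3528 -0.0015]
side [ 0.4242 -0.6664  0.6427]
badge_center 0.9 [293.8 399.9] [ 0.4469 -0.259   0.013 ]
badge_center 0.89 [229.  328.6] [ 0.352  -0.0883  0.0081]
badge_center 0.75 [291.  311.8] [ 0.4679 -0.0728  0.0105]
pocket 0.74 [353.  206.7] [0.64   0.1459 0.0792]
hinge 0.74 [335.8 216.5] [0.6022 0.1503 0.0555]
button 0.43 [360.2 219.2] [0.638  0.0776 0.0932]
nest 0.76 [309.4 222.9] [0.5463 0.1799 0.0255]
spool 0.77 [394.4 375.7] [ 0.6104 -0.2532  0.021 ]
tin 0.84 [362.9 435.6] [ 0.5342 -0.3436  0.0273]
cup 0.97 [470.6 316.8] [ 0.7759 -0.1714  0.034 ]
cup 0.5 [310.5 222.7] [0.5489 0.1797 0.0258]
awl 0.53 [280.6 194.8] [0.4984 0.3535 0.0009]
```

View pics/top0.png

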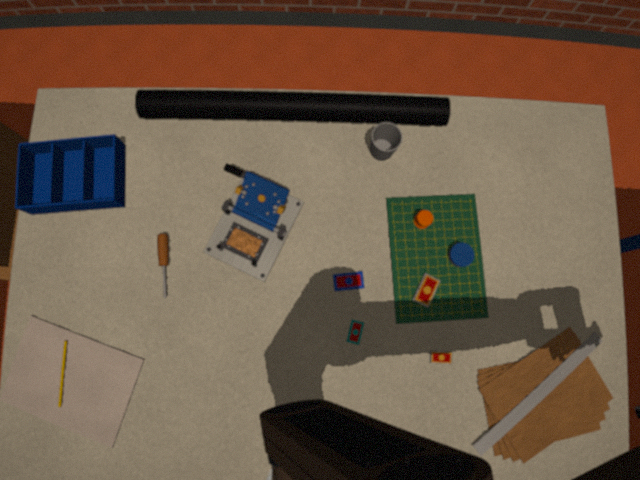

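View pics/side0.png

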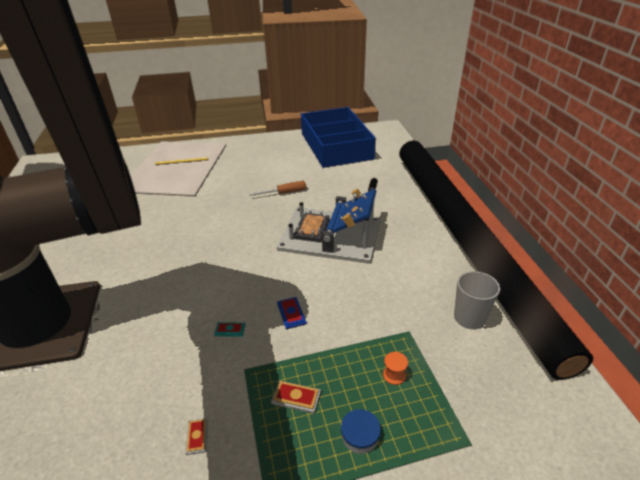

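```bash
cat >> h.py <<'E'
def shift(target,s=None):
    s=s or ctrl.get_state(); return R.from_quat(s['tcp_rot']).as_matrix().T@(np.array(target)-s['eef_pos'])
def yaw(s=None):  # world heading of tool x, deg; positive tool-z turn lowers it
    s=s or ctrl.get_state(); m=R.from_quat(s['tcp_rot']).as_matrix(); return np.degrees(np.arctan2(m[1,0],m[0,0]))
E
python3 - <<'E'
from h import *
np.set_printoptions(precision=4,suppress=True)
print(shift([.45,-.255,.25]),yaw(),R.from_quat(ctrl.get_state()['tcp_rot']).as_matrix())
p=shot('wrist');print(p['mount'],p['fx'])
E
```

```text
[ 0.3353 -0.2812 -0.0187] 20.04081920300101 [[ 0.9394  0.3427  0.    ]
 [ 0.3427 -0.9394  0.    ]
 [ 0.     -0.     -1.    ]]
[[ 0.0005 -0.9603 -0.2788  0.0699]
 [ 1.      0.0003  0.0005 -0.0011]
 [-0.0004 -0.2788  0.9603 -0.1429]
 [ 0.      0.      0.      1.    ]] 428.9824756947157
```

```bash
python3 -m inch '[[0,0.03,-0.025,0,0],[0,0.06,-0.05,0,0],[0,0.09,-0.075,0,0],[0,0.12,-0.1,0,0],[0,0.15,-0.125,0,0]]'; python3 -m inch '[[0,0.03,-0.025,0,0],[0,0.06,-0.05,0,0],[0,0.09,-0.075,0,0],[0,0.12,-0.1,0,0],[0,0.15,-0.125,0,0]]';python3 -m inch '[[0,0.03,-0.025,-0.015,0],[0,0.035,-0.031,-0.019,0],[0,0.035,-0.031,-0.019,0],[0,0.035,-0.031,-0.019,0]]'
python3 - <<'E'
from h import *
np.set_printoptions(precision=4,suppress=True)
p=shot('wrist'); save(p,'w1.png'); print(p['st']['eef_pos'],yaw())
for d in ctrl.tip_of('badge_center',p)[:3]: print(d['score'],d['at'],at_depth(p,d['at']))
hsv=cv2.cvtColor(p['pixels'],cv2.COLOR_RGB2HSV)
m=(hsv[...,1]<=255)&~((hsv[...,0]>35)&(hsv[...,0]<100)&(hsv[...,1]>60))
# points in world by depth, height 7..16mm => badge
ii=np.argwhere(p['depth']>0)[::1]
uv=ii[:,::-1].astype(float)
u=cv2.undistortPoints(uv[:,None],p['K'],np.array(p['D']))[:,0]
d=p['depth'][ii[:,0],ii[:,1]]
P=np.c_[u*d[:,None],d]@p['W'][:3,:3].T+p['W'][:3,3]
c=at_depth(p,ctrl.tip_of('badge_center',p)[0]['at'])
for lo,hi in((.006,.02),(.0115,.02)):
    k=(P[:,2]>lo)&(P[:,2]<hi)&(np.hypot(*(P[:,:2]-c[:2]).T)<.05)
    r=cv2.minAreaRect((P[k,:2]*1000).astype(np.float32)); print(r,np.percentile(P[k,2],[10,50,90]))
E
```

```text
time: 1.77
eef_pos: [0.33, -0.4637, 0.2314]
tcp_rot: [0.985, 0.174, 0.0, 0.0]
contact_force: [1.5, 0.4, 0.0]
opening: 1.0
finger_force: 0.0
time: 2.18
eef_pos: [0.4281, -0.2947, 0.2317]
tcp_rot: [0.985, 0.174, 0.0, 0.0]
contact_force: [0.8, -0.3, -0.7]
opening: 0.999
finger_force: 0.0
time: 2.52
eef_pos: [0.4499, -0.2556, 0.2508]
tcp_rot: [0.985, 0.175, 0.0, 0.001]
contact_force: [0.3, -0.5, 0.3]
opening: 1.002
finger_force: 0.0
[ 0.4499 -0.2556  0.2508] 20.021755267382837
0.93 [111.7, 229.8] [ 0.3551 -0.0849  0.0084]
0.91 [307.8, 192.6] [ 0.4517 -0.2451  0.0138]
0.86 [124.3, 103.3] [ 0.4701 -0.071   0.0105]
((352.599365234375, -83.77764892578125), (29.248062133789062, 52.01137924194336), 77.29902648925781) [0.0067 0.0078 0.0087]Traceback (most recent call last):
  File "<stdin>", line 16, in <module>
    return _quantile_unchecked(
        a, q, axis, out, overwrite_input, method, keepdims, weights)
    return _ureduce(a,
                    func=_quantile_ureduce_func,
    ...<5 lines>...
                    overwrite_input=overwrite_input,
                    method=method)
    r = func(a, **kwargs)
    result = _quantile(arr,
                       quantiles=q,
    ...<2 lines>...
                       out=out,
                       weights=wgt)
    slices_having_nans = np.isnan(arr[-1, ...])
                                  ~~~^^^^^^^^^
IndexError: index -1 is out of bounds for axis 0 with size 0
```

View pics/w1.png

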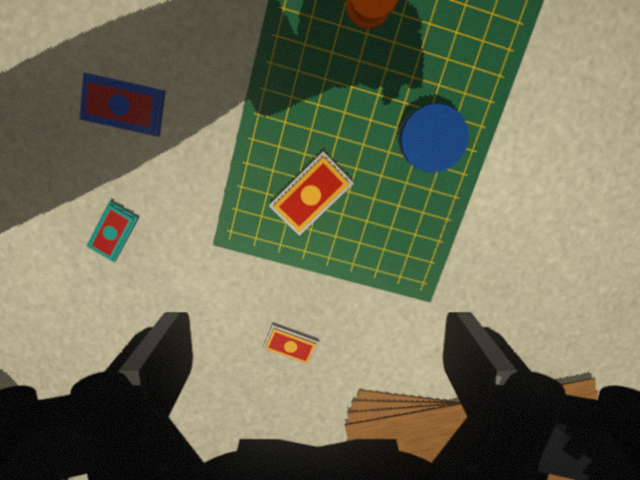

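```bash
python3 - <<'E'
from h import *
np.set_printoptions(precision=4,suppress=True)
p=shot('wrist')
a=p['pixels'].astype(int)
green=(a[...,1]>a[...,0]+8)
m=(~green).astype(np.uint8)
# yellow grid lines: open them away
m=cv2.morphologyEx(m,cv2.MORPH_OPEN,np.ones((7,7)))
n,l,st,ce=cv2.connectedComponentsWithStats(m)
k=l[194,311]; print(st[k],ce[k])
ys,xs=np.where(l==k)
r=cv2.minAreaRect(np.c_[xs,ys].astype(np.float32)); print(r)
B=cv2.boxPoints(r); print(B); C=np.array([at_z(p,b,.0095) for b in B]); print(C, [np.linalg.norm(C[i]-C[i-1]) for i in range(4)], C.mean(0))
red=((a[...,0]>150)&(a[...,1]<80)).astype(np.uint8); n,l2,st,ce=cv2.connectedComponentsWithStats(red)
ys,xs=np.where((l2>0)&(abs(np.arange(640)[None]-311)<45)&(abs(np.arange(480)[:,None]-194)<45))
r=cv2.minAreaRect(np.c_[xs,ys].astype(np.float32)); C=np.array([at_z(p,b,.013) for b in cv2.boxPoints(r)]); print(r,C,C.mean(0),at_depth(p,[311,194]))
E
```

```text
[ 271  152   80   80 3479] [310.7238 191.1932]
((310.51312255859375, 190.98751831054688), (47.37871551513672, 79.71368408203125), 46.46879959106445)
[[265.3009 201.2641]
 [323.0933 146.3614]
 [355.7253 180.7109]
 [297.933  235.6137]]
[[ 0.4293 -0.2122  0.0095]
 [ 0.4929 -0.2447  0.0095]
 [ 0.4746 -0.2824  0.0095]
 [ 0.4089 -0.2507  0.0095]] [np.float64(0.04349398822914102), np.float64(0.07137738823208707), np.float64(0.041975413894752324), np.float64(0.07296399051967144)] [ 0.4514 -0.2475  0.0095]
((311.0000305175781, 193.00001525878906), (28.284271240234375, 60.81118392944336), 45.0) [[ 0.4316 -0.2253  0.013 ]
 [ 0.4807 -0.2485  0.013 ]
 [ 0.4703 -0.2712  0.013 ]
 [ 0.4203 -0.2484  0.013 ]] [ 0.4507 -0.2484  0.013 ] [ 0.4503 -0.2488  0.013 ]
```

```bash
python3 -m inch '[[0,0.04,-0.038,-0.02,0],[0,0.07,-0.066,-0.03,0],[0,0.1,-0.095,-0.04,0],[0,0.13,-0.124,-0.05,0],[0,0.16,-0.152,-0.05,0]]' >/dev/null; python3 -m inch '[[0,0.03,-0.028,0,0],[0,0.06,-0.057,0,0],[0,0.09,-0.086,0,0],[0,0.12,-0.115,0,0],[0,0.15,-0.144,0,0]]' >/dev/null
for i in 1 2 3 4; do python3 -m inch '[[0,0,0,0,-7],[0,0,0,0,-14],[0,0,0,0,-21],[0,0,0,0,-28],[0,0,0,0,-34]]' | head -3; done
python3 - <<'E'
from h import *
np.set_printoptions(precision=4,suppress=True)
p=shot('wrist'); save(p,'w2.png'); print(p['st']['eef_pos'],yaw(),p['st']['qpos'])
for q in ('pocket','ball_left','ball_right','hinge','grip','nest'):
    for d in ctrl.tip_of(q,p)[:2]: print(q,round(d['score'],2),d['at'],at_depth(p,d['at']) if 0<=d['at'][0]<640 and 0<=d['at'][1]<480 else '')
E
```

```text
time: 3.97
eef_pos: [0.6313, 0.1105, 0.2978]
tcp_rot: [0.89, 0.456, -0.001, -0.0]
time: 4.38
eef_pos: [0.6312, 0.1102, 0.2979]
tcp_rot: [0.718, 0.696, -0.001, -0.0]
time: 4.8
eef_pos: [0.6312, 0.1102, 0.2979]
tcp_rot: [0.483, 0.876, -0.0, -0.001]
time: 5.22
eef_pos: [0.6312, 0.1102, 0.2979]
tcp_rot: [0.206, 0.979, -0.0, -0.001]
[0.6312 0.1102 0.2979] 156.40213614813482 [ 0.0147  0.1704  1.5928 -0.0002  1.3798 -1.1414]
pocket 0.95 [350.3, 200.8] [0.6384 0.1375 0.0817]
ball_left 0.5 [396.4, 196.7] [0.6475 0.1732 0.0958]
hinge 0.87 [348.5, 145.3] [0.5971 0.1547 0.059 ]
grip 0.92 [446.5, 238.6] [0.6937 0.1974 0.1058]
nest 0.86 [348.0, 83.5] [0.5485 0.177  0.0261]
```

View pics/w2.png

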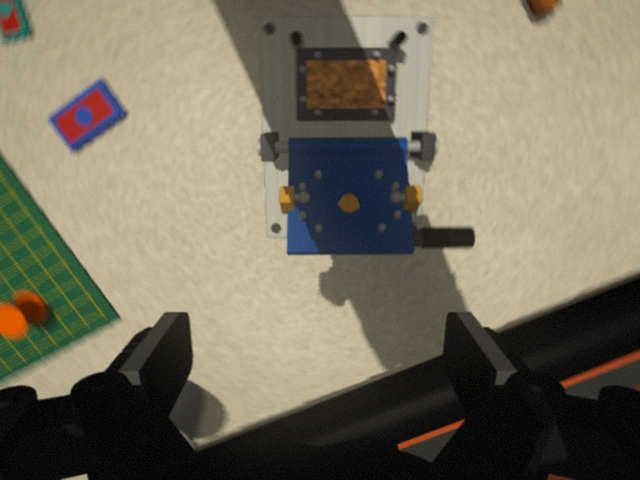

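```bash
cat >> h.py <<'E'
def cloud(p):
    ii=np.argwhere(p['depth']>0); uv=ii[:,::-1].astype(float)
    u=cv2.undistortPoints(uv[:,None],p['K'],np.array(p['D']))[:,0]; d=p['depth'][ii[:,0],ii[:,1]]
    return ii,np.c_[u*d[:,None],d]@p['W'][:3,:3].T+p['W'][:3,3]
E
python3 - <<'E'
from h import *
np.set_printoptions(precision=4,suppress=True)
p=shot('wrist'); ii,P=cloud(p); a=p['pixels'].astype(int)[ii[:,0],ii[:,1]]
reg=(ii[:,1]>255)&(ii[:,1]<480)&(ii[:,0]>130)&(ii[:,0]<260)
blue=reg&(a[:,2]>a[:,0]+50)&(ii[:,0]>155)&(ii[:,0]<250)&(P[:,2]>.055)
Q=P[blue]
for _ in range(4):
    c=Q.mean(0); n=np.linalg.svd(Q-c)[2][2]; n*=np.sign(n[2]); r=(Q-c)@n; Q=Q[abs(r)<2.0*r.std()+1e-4]
print('tilt',np.degrees(np.arccos(n[2])),'head -n',np.degrees(np.arctan2(-n[1],-n[0])),len(Q),r.std())
xh=-n[:2]/np.linalg.norm(n[:2]); 
# plate edges: lateral
bm=np.zeros((480,640),np.uint8); bm[ii[blue][:,0],ii[blue][:,1]]=1
for hd in (np.degrees(np.arctan2(xh[1],xh[0])),):
    yh=np.array([-xh[1],xh[0]])
    s=Q[:,:2]@yh; print('y range',np.percentile(s,[.3,99.7]),'mid',np.percentile(s,[.3,99.7]).mean())
box=cv2.boxPoints(cv2.minAreaRect((Q[:,:2]*1e3).astype(np.float32))); print(box)
# brass
br=reg&(a[:,0]>140)&(a[:,2]<90)&(a[:,1]>70)
w=P[br]; px=ii[br]
for nm,k in(('L',px[:,1]>390),('R',px[:,1]<310),('C',(px[:,1]>330)&(px[:,1]<365))):
    q=w[k]; print(nm,k.sum(),q.mean(0),'x_h',np.percentile(q[:,:2]@xh,[5,50,95]),'y',np.percentile(q[:,:2]@yh,[5,50,95]),'h',np.percentile((q-c)@n,[5,50,95]), 'px',px[k].mean(0))
E
python3 - <<'E'
import cv2
i=cv2.imread('pics/w2.png')[125:265,250:490]; cv2.imwrite('pics/w2c.png',cv2.resize(i,None,fx=3.3,fy=3.3,interpolation=cv2.INTER_CUBIC))
E
```

```text
tilt 35.00527229459668 head -n -24.61632005115539 767 0.0006463479248085727
y range [0.3383 0.4406] mid 0.38947924590094957
[[623.413   75.9866]
 [658.9845  75.311 ]
 [661.2979 197.118 ]
 [625.7263 197.7935]]
L 50 [0.6513 0.1909 0.0958] x_h [0.5089 0.512  0.5181] y [0.4428 0.4451 0.4463] h [0.0164 0.0174 0.0185] px [192.24 416.58]
R 137 [0.6091 0.0906 0.0975] x_h [0.5105 0.5165 0.5208] y [0.3329 0.336  0.3396] h [0.0157 0.0167 0.0181] px [195.3723 282.7153]<stdin>:21: RuntimeWarning: Mean of empty slice.
  ret = um.true_divide(
Traceback (most recent call last):
IndexError: index -1 is out of bounds for axis 0 with size 0
```

View pics/w2c.png

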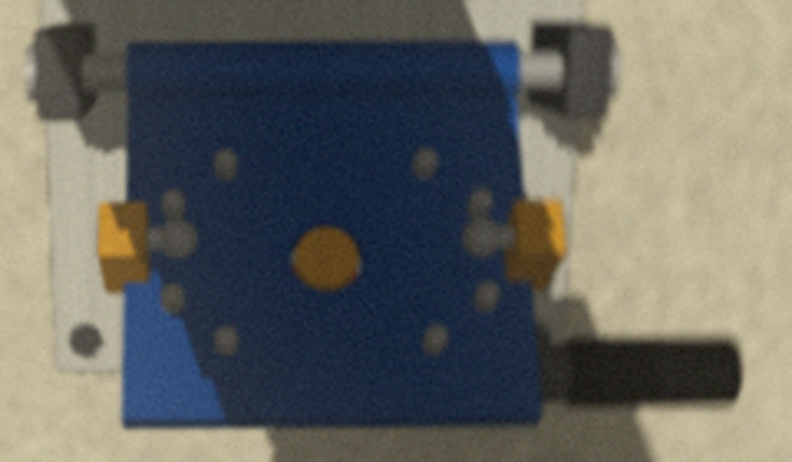

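```bash
cat >> h.py <<'E'
def jig(t,q):  # t=(hx,hy,heading rad) hinge pose ; q pocket-frame pts at rest -> world
    q=np.atleast_2d(q)*1e-3; c,s=np.cos(np.radians(35)),np.sin(np.radians(35))
    X=(q[:,0]+.054)*c-q[:,2]*s; Z=.0515+(q[:,0]+.054)*s+q[:,2]*c; Y=q[:,1]
    ch,sh=np.cos(t[2]),np.sin(t[2])
    return np.c_[t[0]+X*ch-Y*sh,t[1]+X*sh+Y*ch,Z]
E
python3 - <<'E'
from h import *
from scipy.optimize import least_squares
np.set_printoptions(precision=4,suppress=True)
p=shot('wrist')
uv=np.array([(225,165),(425,163),(172,205),(480,202),(172,298),(486,296),(226,341),(434,339),(178,238),(481,238),(326,258),(654,372)])/3.3+[250,125]
q=np.array([(-24.5,-26,6),(-24.5,26,6),(-13,-39.5,6),(-13,39.5,6),(13,-39.5,6),(13,39.5,6),(24.5,-26,6),(24.5,26,6),(0,-38,10.3),(0,38,10.3),(0,0,0),(31,81,0)],float)
r=least_squares(lambda t:(proj(p,jig(t,q))-uv).ravel(),[.6,.155,np.radians(-24.6)],loss='soft_l1')
t=r.x; print(t,np.degrees(t[2])); print((proj(p,jig(t,q))-uv).round(1).tolist())
print('pocket',jig(t,[0,0,0]),'grip',jig(t,[31,81,-4]),'nest',t[:2]-.054*np.array([np.cos(t[2]),np.sin(t[2])]))
# with z offset free
r=least_squares(lambda t:(proj(p,jig(t,q)+[0,0,t[3]])-uv).ravel(),[*t,0],loss='soft_l1');print(r.x)
E
```

```text
[ 0.5997  0.1546 -0.4129] -23.659974617950233
[[-0.1, -0.5], [0.1, -0.2], [0.1, -0.4], [0.0, 0.0], [-0.1, -0.1], [0.2, -0.1], [-0.0, -0.2], [0.5, 0.0], [-0.2, 1.5], [-0.2, 1.0], [0.1, 0.2], [-0.6, -0.5]]
pocket [[0.6402 0.1369 0.0825]] grip [[0.6981 0.2    0.097 ]] nest [0.5502 0.1763]
[ 0.5996  0.1546 -0.413   0.0003]
```

```bash
for i in 1 2; do python3 -m inch '[[0.1,0,0,0,7],[0.1,0,0,0,14],[0.1,0,0,0,21],[0.1,0,0,0,28],[0.1,0,0,0,35]]' >/dev/null; done;  python3 -m inch '[[0.1,0,0,0,7],[0.1,0,0,0,14],[0.1,0,0,0,21],[0.1,0,0,0,22.1],[0.1,0,0,0,22.1]]' >/dev/null
python3 -m inch '[[0.1,-0.035,0,0,0],[0.1,-0.07,-0.002,0,0],[0.1,-0.11,-0.004,0.02,0],[0.1,-0.15,-0.005,0.04,0],[0.1,-0.19,-0.0075,0.06,0]]' >/dev/null;  python3 -m inch '[[0.1,-0.035,0,0.02,0],[0.1,-0.07,0,0.04,0],[0.1,-0.11,0,0.06,0],[0.1,-0.15,0,0.08,0],[0.1,-0.19,0,0.1,0]]' >/dev/null; python3 -m inch '[[0.1,0,0,0.02,0],[0.1,0,0,0.03,0],[0.1,0,0,0.03,0]]'
python3 - <<'E'
from h import *
np.set_printoptions(precision=4,suppress=True)
p=shot('wrist'); save(p,'w3.png'); print(yaw(),shift([.459,-.2304,.06]))
T=np.linalg.inv(np.array(p['mount'])); ii,P=cloud(p)
m=R.from_quat(p['st']['tcp_rot']).as_matrix(); Q=(P-p['st']['eef_pos'])@m
for sg in (1,-1):
    k=(Q[:,1]*sg>.03)&(Q[:,1]*sg<.06)&(abs(Q[:,0])<.02)&(Q[:,2]>-.05)&(Q[:,2]<.02)
    q=Q[k]; print(k.sum()); 
    if k.sum(): print('max z',np.percentile(q[:,2],[50,90,98,100]),'y',np.percentile(abs(q[:,1]),[1,5,50,95,99]),'x',np.percentile(q[:,0],[1,50,99]))
k=(P[:,2]>.0115)&(P[:,2]<.016)&(np.hypot(P[:,0]-.4505,P[:,1]+.248)<.045)
print(k.sum(),cv2.minAreaRect((P[k,:2]*1e3).astype(np.float32)))
a=p['pixels'].astype(int); red=((a[...,0]>130)&(a[...,1]<70)&(a[...,2]<70)).astype(np.uint8); n,l,st,ce=cv2.connectedComponentsWithStats(cv2.morphologyEx(red,cv2.MORPH_CLOSE,np.ones((9,9))))
for j in range(1,n):
    if st[j,4]>400:
        ys,xs=np.where(l==j); b=cv2.boxPoints(cv2.minAreaRect(np.c_[xs,ys].astype(np.float32))); C=np.array([at_z(p,v,.013) for v in b]); e=C[1]-C[0],C[2]-C[1]; e=max(e,key=np.linalg.norm); print(C.mean(0),[np.linalg.norm(C[i]-C[i-1]) for i in(0,1)],np.degrees(np.arctan2(e[1],e[0])))
E
```

```text
time: 8.0
eef_pos: [0.4633, -0.2107, 0.1145]
tcp_rot: [0.848, 0.53, -0.001, -0.003]
contact_force: [0.2, -0.0, -1.4]
opening: 0.902
finger_force: 0.0
64.02706771582245 [-0.0201  0.0038  0.0561]
4711
max z [-0.0336 -0.0178 -0.0125 -0.0097] y [0.0366 0.0368 0.0373 0.0488 0.0503] x [-0.0102  0.0071  0.0117]
4698
max z [-0.0339 -0.0179 -0.0125 -0.0102] y [0.0394 0.0395 0.0401 0.0515 0.053 ] x [-0.0102  0.0071  0.0117]
5270 ((450.7193908691406, -247.9818572998047), (36.100738525390625, 64.36726379394531), 64.9009017944336)
[ 0.3544 -0.0845  0.013 ] [np.float64(0.01839681332379527), np.float64(0.041212616507885026)] -13.015888542712345
[ 0.6115 -0.2319  0.013 ] [np.float64(0.02690954125347594), np.float64(0.03382741466998846)] 45.15385581829135
[ 0.4511 -0.2484  0.013 ] [np.float64(0.055857682438585), np.float64(0.024925543927415)] -25.90061900466329
```

View pics/w3.png

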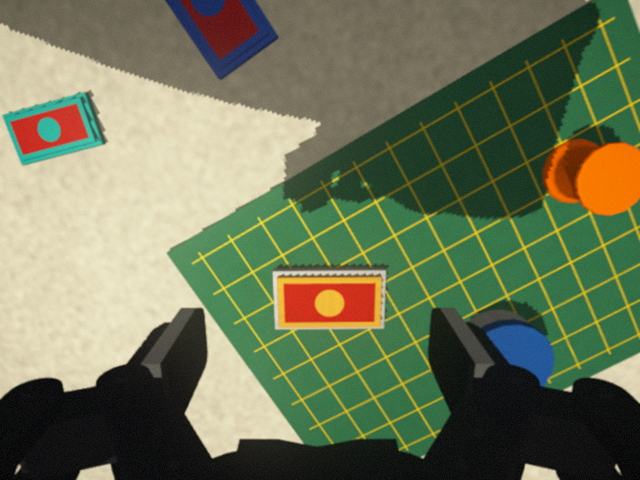

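```bash
python3 -m inch '[[0.1,-0.01,0.002,0.02,0],[0.1,-0.0202,0.0043,0.045,-0.4],[0.1,-0.0202,0.0043,0.07,-0.4],[0.1,-0.0202,0.0043,0.09,-0.4],[0.1,-0.0202,0.0043,0.1,-0.4]]' 25; python3 -m inch '[[0.1,0,0,0.008,0],[0.1,0,0,0.014,0],[0.1,0,0,0.0175,0],[0.1,0,0,0.0175,0]]'; python3 -m inch '[[0.2,0,0,0,0],[0.3,0,0,0,0],[0.3,0,0,0,0],[0.3,0,0,0,0],[0.3,0,0,0,0]]'
```

```text
time: 8.47
eef_pos: [0.4602, -0.2303, 0.016]
tcp_rot: [0.846, 0.534, -0.0, -0.001]
contact_force: [-0.1, -0.1, 0.7]
opening: 0.905
finger_force: 0.0
time: 8.8
eef_pos: [0.4605, -0.2316, -0.0001]
tcp_rot: [0.846, 0.533, 0.0, 0.0]
contact_force: [0.1, 0.8, 0.3]
opening: 0.899
finger_force: 0.0
time: 9.22
eef_pos: [0.4607, -0.2319, 0.0011]
tcp_rot: [0.846, 0.532, 0.0, 0.001]
contact_force: [-1.2, 2.2, 5.4]
opening: 0.788
finger_force: 26.8
```

```bash
python3 -m inch '[[0.3,0,0,-0.01,0],[0.3,0,0,-0.03,0],[0.3,0,0,-0.06,0],[0.3,0,0,-0.1,0],[0.3,0,0,-0.1,0]]'
python3 - <<'E'
from h import *
p=shot('wrist'); save(p,'w4.png'); print(yaw(),p['st']['eef_pos'],p['st']['finger_force'],p['st']['contact_force'])
ii,P=cloud(p);m=R.from_quat(p['st']['tcp_rot']).as_matrix(); Q=(P-p['st']['eef_pos'])@m
k=(abs(Q[:,1])<.033)&(Q[:,0]>-.06)&(Q[:,0]<.02)&(Q[:,2]>-.03)&(Q[:,2]<.012)
q=Q[k]*1e3; print(k.sum(),np.percentile(q,[2,50,98],axis=0).round(1))
h=q[:,2]; top=q[h<np.percentile(h,60)]; print(np.linalg.lstsq(np.c_[q[:,:2],np.ones(len(q))],h,rcond=None)[0].round(3))
E
```

```text
time: 9.63
eef_pos: [0.4645, -0.2351, 0.1084]
tcp_rot: [0.846, 0.532, 0.003, 0.008]
contact_force: [1.9, -1.3, 0.9]
opening: 0.785
finger_force: 28.8
64.34476329261261 [ 0.46451899 -0.23512909  0.10843228] 28.844518661499023 [ 1.92288248 -1.27108248  0.85865433]
19677 [[-34.6 -31.6 -23.8]
 [-12.1   1.6 -11.5]
 [  5.1  32.1  -4.1]]
[ 1.1000e-02 -3.7000e-02 -1.1124e+01]
```

View pics/w4.png

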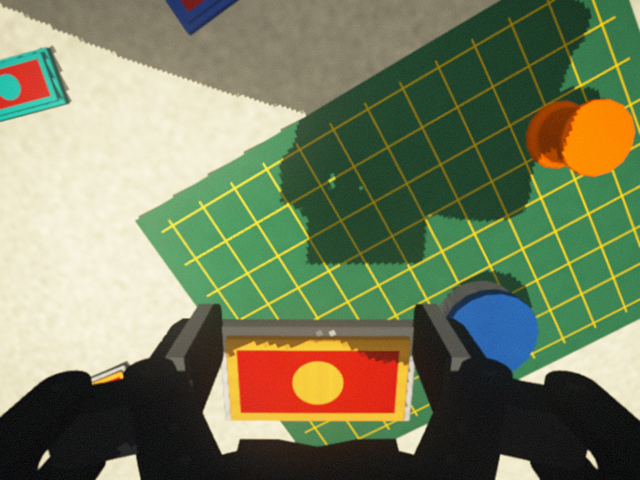

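```bash
python3 -m inch '[[0.3,0,0,0,0],[0.3,0,0,0,0],[0.3,0,0,0,0]]' | head -2
python3 - <<'E'
from h import *
p=shot('wrist'); s=p['st'];print(yaw(),s['eef_pos'],s['finger_force'],s['contact_force'],s['opening'])
ii,P=cloud(p);m=R.from_quat(s['tcp_rot']).as_matrix(); Q=(P-s['eef_pos'])@m*1e3
a=p['pixels'].astype(int)[ii[:,0],ii[:,1]]
red=(a[:,0]>130)&(a[:,1]<70)&(abs(Q[:,0])<60)&(abs(Q[:,1])<40)&(Q[:,2]>-40)
print('red',np.percentile(Q[red],[1,50,99],axis=0).round(1), np.linalg.lstsq(np.c_[Q[red][:,:2],np.ones(red.sum())],Q[red][:,2],rcond=None)[0].round(3))
uv=np.c_[ii[:,1],ii[:,0]][red].astype(np.float32); r=cv2.minAreaRect((Q[red][:,:2]).astype(np.float32)); print(r)
gr=(a.min(1)>150)&(a.max(1)-a.min(1)<50)&(abs(Q[:,0])<60)&(abs(Q[:,1])<42)&(Q[:,2]>-40)&(Q[:,2]<20)
print('grey',gr.sum(),np.percentile(Q[gr],[1,5,50,95,99],axis=0).round(1))
for sg in(1,-1):
    k=(Q[:,1]*sg>30)&(Q[:,1]*sg<60)&(abs(Q[:,0])<13)&(Q[:,2]>-45)&(Q[:,2]<15)&(a.max(1)<110)
    print('finger',np.percentile(Q[k],[1,50,99,99.9],axis=0).round(1))
E
```

```text
time: 9.93
eef_pos: [0.4589, -0.2308, 0.098]
64.33539376664135 [ 0.45886573 -0.23082817  0.09797134] 28.382519781589508 [ 0.77654497  0.83718317 -0.82585722] 0.7798063915607958
red [[-31.6 -28.6 -12.9]
 [-18.4  -3.3 -11.3]
 [ -6.6  25.8  -9.8]] [-5.70e-02  1.00e-03 -1.24e+01]
((-19.118791580200195, -1.3376960754394531), (55.9406623840332, 26.513952255249023), 89.6368637084961)
grey 667 [[-38.1 -38.2 -14.5]
 [-36.7 -36.1  -8.9]
 [-22.3 -34.1  -7.3]
 [ -0.9  33.   -6.2]
 [  3.7  33.2  -5.8]]
finger [[-10.2  31.5 -44.8]
 [  7.   32.2 -30.1]
 [ 11.6  45.1  -6.9]
 [ 11.9  45.7  -3.1]]
finger [[ -9.8 -47.7 -44.8]
 [  6.9 -35.  -29.6]
 [ 11.6 -31.8  -4.7]
 [ 11.9 -30.1  -2.8]]
```

```bash
python3 -m inch '[[0.3,0,0,-0.02,-5],[0.3,0,0,-0.05,-12],[0.3,0,0,-0.065,-19],[0.3,0,0,-0.065,-26],[0.3,0,0,-0.065,-32]]' >/dev/null; python3 -m inch '[[0.3,0,0,0,-6],[0.3,0,0,0,-13],[0.3,0,0,0,-20],[0.3,0,0,0,-27],[0.3,0,0,0,-32]]' >/dev/null;  python3 -m inch '[[0.3,0,0,0,-6],[0.3,0,0,0,-13],[0.3,0,0,0,-20],[0.3,0,0,0,-26],[0.3,0,0,0,-28]]' >/dev/null; python3 -m inch '[[0.3,0,0,0,0],[0.3,0,0,0,0]]'
python3 - <<'E'
from h import *
print(yaw(),shift([.6199,.1472,.16]))
E
```

```text
time: 11.4
eef_pos: [0.4595, -0.2313, 0.1634]
tcp_rot: [0.206, 0.979, 0.0, -0.001]
contact_force: [0.2, 0.9, -1.7]
opening: 0.78
finger_force: 28.6
156.27691857748565 [0.00539363 0.41101979 0.00363152]
```

```bash
python3 -m inch '[[0.3,0,0.015,0,0],[0.3,0,0.045,0,0],[0.3,0.002,0.08,0,0],[0.3,0.003,0.12,0,0],[0.3,0.003,0.16,0,0]]' >/dev/null; python3 -m inch '[[0.3,0,0.04,0,0],[0.3,0.001,0.08,0,0],[0.3,0.002,0.12,0,0],[0.3,0.002,0.16,0,0],[0.3,0.002,0.2,0,0]]' >/dev/null;  python3 -m inch '[[0.3,0,0.03,0,0],[0.3,0,0.045,0,0],[0.3,0,0.05,0,0],[0.3,0,0.051,0.01,0],[0.3,0,0.051,0.02,0]]' >/dev/null; python3 -m inch '[[0.3,0,0,0.004,0],[0.3,0,0,0.004,0],[0.3,0,0,0.004,0]]'
cat > meas.py <<'E'
from h import *
p=shot('wrist'); s=p['st'];t=(.5997,.1546,-.4129)
xh=np.array([np.cos(t[2]),np.sin(t[2])]); yh=np.array([-xh[1],xh[0]])
print('yaw',yaw(),'tcp',s['eef_pos'],'x_h,y_h',(s['eef_pos'][:2]-t[:2])@xh,(s['eef_pos'][:2]-t[:2])@yh,s['finger_force'],s['contact_force'])
ii,P=cloud(p); a=p['pixels'].astype(int)[ii[:,0],ii[:,1]]; L=np.c_[(P[:,:2]-t[:2])@xh,(P[:,:2]-t[:2])@yh,P[:,2]]*1e3
red=(a[:,0]>a[:,1]*2)&(a[:,0]>60)&(a[:,0]>2*a[:,2])&(a[:,1]<75)&(abs(L[:,1])<45)&(L[:,0]>-20)&(L[:,0]<90)&(L[:,2]>60)
print('red',red.sum(),np.percentile(L[red],[1,50,99],axis=0).round(1),cv2.minAreaRect(L[red][:,:2].astype(np.float32)))
br=(a[:,0]>100)&(a[:,2]<.6*a[:,0])&(a[:,1]>.55*a[:,0])&(abs(L[:,1])>48)&(abs(L[:,1])<75)&(L[:,0]>10)&(L[:,0]<60)&(L[:,2]>70)
for sg in(1,-1):
    k=br&(L[:,1]*sg>0)
    if k.sum()>5: print('housing',k.sum(),np.percentile(L[k],[2,50,98],axis=0).round(1))
import sys
save(p,sys.argv[1])
E
python3 meas.py w5.png
```

```text
time: 12.9
eef_pos: [0.6196, 0.1455, 0.1395]
tcp_rot: [0.206, 0.979, -0.0, -0.001]
contact_force: [0.2, -0.4, -0.9]
opening: 0.78
finger_force: 28.6
yaw 156.2533066661339 tcp [0.61955336 0.14547265 0.1395271 ] x_h,y_h 0.02184740550467447 -0.0003937917053126686 28.566412925720215 [ 0.23340413 -0.38383268 -0.90691977]
red 7917 [[ 26.7 -27.7 149. ]
 [ 38.9  -0.  150.8]
 [ 52.8  27.2 152.4]] ((41.65156173706055, -0.2902698516845703), (56.40801239013672, 31.535097122192383), 89.63014221191406)
housing 227 [[28.3 48.1 92.6]
 [31.  51.8 94.7]
 [33.9 55.6 96.9]]
housing 361 [[ 27.4 -58.3  92.5]
 [ 30.6 -53.4  95. ]
 [ 34.  -48.4  97.9]]
```

View pics/w5.png

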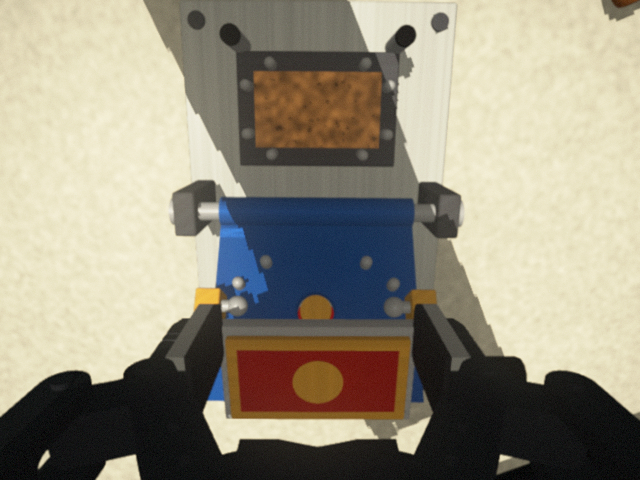

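```bash
python3 - <<'E'
from h import *
from scipy.optimize import least_squares
np.set_printoptions(precision=4,suppress=True)
p=shot('wrist')
uv=np.array([(265.5,262),(366,262),(238,283),(392.5,284),(238,305),(396,306)],float)
q=np.array([(-24.5,-26,6),(-24.5,26,6),(-13,-39.5,6),(-13,39.5,6),(0,-38,10.3),(0,38,10.3)],float)
r=least_squares(lambda t:(proj(p,jig(t,q))-uv).ravel(),[.6,.155,-.413],loss='soft_l1')
t=r.x; print(t,np.degrees(t[2])); print((proj(p,jig(t,q))-uv).round(1).tolist())
d=t-np.array([.5997,.1546,-.4129]); xh=np.array([np.cos(t[2]),np.sin(t[2])]); print('pocket shift xh',d[:2]@xh,'yh',d[:2]@[-xh[1],xh[0]]+.044*d[2])
E
```

```text
[ 0.6003  0.1538 -0.4176] -23.926765413808678
[[0.0, -0.8], [0.2, -0.4], [0.1, -0.2], [0.9, -0.6], [0.0, 1.7], [-2.8, 1.3]]
pocket shift xh 0.0008298845459333619 yh -0.0007146456604886044
```

```bash
python3 -m inch '[[0.3,-0.0015,0,0.015,0],[0.3,-0.0015,0,0.03,0],[0.3,-0.0015,0,0.04,0],[0.3,-0.0015,0,0.04,0],[0.3,-0.0015,0,0.04,0]]'; python3 -m inch '[[0.3,0,0,0.002,0],[0.3,0,0,0.003,0],[0.3,0,0,0.004,0],[0.3,0,0,0.004,0],[0.3,0,0,0.004,0]]'
```

```text
time: 13.42
eef_pos: [0.6209, 0.1461, 0.0995]
tcp_rot: [0.205, 0.979, -0.0, -0.001]
contact_force: [0.3, -0.4, -0.0]
opening: 0.779
finger_force: 29.3
time: 13.83
eef_pos: [0.6223, 0.1463, 0.0973]
tcp_rot: [0.205, 0.979, 0.0, 0.001]
contact_force: [0.7, 0.4, 1.9]
opening: 0.787
finger_force: 29.0
```

```bash
python3 -m inch '[[0.3,0,0,-0.005,0],[0.3,0.003,0,-0.01,0],[0.3,0.0075,0,-0.01,0],[0.3,0.0075,0,-0.01,0],[0.3,0.0075,0,-0.01,0]]'; python3 -m inch '[[0.3,-0.0014,0,0.002,0],[0.3,-0.0028,0,0.004,0],[0.3,-0.0042,0,0.006,0],[0.3,-0.0049,0,0.007,0],[0.3,-0.0049,0,0.007,0]]'
python3 -m inch '[[0.3,-0.0007,0,0.001,0],[0.3,-0.0014,0,0.002,0],[0.3,-0.0014,0,0.002,0]]'
```

```text
time: 14.25
eef_pos: [0.6142, 0.1494, 0.1064]
tcp_rot: [0.205, 0.979, -0.0, -0.0]
contact_force: [-0.6, -0.2, -1.6]
opening: 0.783
finger_force: 28.6
time: 14.67
eef_pos: [0.6187, 0.1473, 0.0987]
tcp_rot: [0.205, 0.979, -0.0, -0.001]
contact_force: [-1.5, 0.1, -0.7]
opening: 0.779
finger_force: 28.7
time: 14.92
eef_pos: [0.6189, 0.1472, 0.0965]
tcp_rot: [0.205, 0.979, -0.0, -0.002]
contact_force: [-5.3, 1.5, 0.1]
opening: 0.778
finger_force: 29.7
```

```bash
python3 -m inch '[[0.3,0.0015,0,0,0],[0.3,0.0015,0,0.001,0],[0.3,0.0015,0,0.002,0],[0.3,0.0015,0,0.002,0]]';python3 -m inch '[[0.3,0,0,0.001,0],[0.3,0,0,0.0015,0],[0.3,0,0,0.0015,0],[0.3,0,0,0.0015,0]]'
```

```text
time: 15.25
eef_pos: [0.6188, 0.1475, 0.0953]
tcp_rot: [0.205, 0.979, 0.0, -0.0]
contact_force: [-3.5, 1.7, -0.6]
opening: 0.784
finger_force: 29.7
time: 15.58
eef_pos: [0.6189, 0.1475, 0.0939]
tcp_rot: [0.205, 0.979, 0.0, -0.0]
contact_force: [-4.9, 1.9, -0.0]
opening: 0.781
finger_force: 29.9
```

```bash
python3 -m inch '[[0.3,0.001,0,0,0],[0.3,0.0015,0,0,0],[0.3,0.0015,0,0,0],[0.3,0.0015,0,0,0]]';python3 -m inch '[[0.3,0,0,0.001,0],[0.3,0,0,0.002,0],[0.3,0,0,0.002,0],[0.3,0,0,0.002,0]]'
```

```text
time: 15.92
eef_pos: [0.6186, 0.1476, 0.0946]
tcp_rot: [0.205, 0.979, 0.0, 0.001]
contact_force: [-0.9, 0.6, -0.7]
opening: 0.78
finger_force: 29.6
time: 16.25
eef_pos: [0.6185, 0.1478, 0.0926]
tcp_rot: [0.205, 0.979, 0.0, 0.001]
contact_force: [-0.8, -0.3, 2.0]
opening: 0.782
finger_force: 30.2
```

```bash
cat > tilt.py <<'E'
from h import *
p=shot('wrist'); s=p['st'];t=(.5997,.1546,-.4129)
xh=np.array([np.cos(t[2]),np.sin(t[2])]); yh=np.array([-xh[1],xh[0]])
print('tcp x_h,y_h,z',((s['eef_pos'][:2]-t[:2])@xh*1e3).round(1),((s['eef_pos'][:2]-t[:2])@yh*1e3).round(1),s['eef_pos'][2],s['contact_force'].round(1) if hasattr(s['contact_force'],'round') else s['contact_force'])
ii,P=cloud(p); a=p['pixels'].astype(int)[ii[:,0],ii[:,1]]; L=np.c_[(P[:,:2]-t[:2])@xh,(P[:,:2]-t[:2])@yh,P[:,2]]*1e3
red=(a[:,0]>a[:,1]*1.8)&(a[:,0]>35)&(a[:,0]>2*a[:,2])&(a[:,1]<75)&(abs(L[:,1])<40)&(L[:,0]>-20)&(L[:,0]<90)&(L[:,2]>60)&(L[:,2]<130)
q=L[red]; A=np.c_[q[:,:2]-[42,0],np.ones(len(q))]; co=np.linalg.lstsq(A,q[:,2],rcond=None)[0]
k=abs(A@co-q[:,2])<3; co=np.linalg.lstsq(A[k],q[k,2],rcond=None)[0]; q=q[k]
print('n',k.sum(),'slope deg x,y',np.degrees(np.arctan(co[:2])).round(1),'z at(42,0)',co[2].round(1)); lo,hi=np.percentile(q,[1,99],axis=0); print(lo.round(1),hi.round(1),'mid',((lo+hi)/2).round(1))
c,sn=np.cos(np.radians(35)),np.sin(np.radians(35)); m=(lo+hi)/2; z=co[2]+co[0]*(m[0]-42)+co[1]*m[1]; dx=m[0]-54*c; dz=z-51.5-54*sn
print('face centre in pocket x,z',(dx*c+dz*sn).round(1),(-dx*sn+dz*c).round(1))
import sys
if len(sys.argv)>1: save(p,sys.argv[1])
E
python3 tilt.py
```

```text
tcp x_h,y_h,z 20.0 1.4 0.09263889908009726 [-0.8 -0.3  2. ]
n 8928 slope deg x,y [4.2 0.1] z at(42,0) 106.3
[ 24.1 -26.2 104.1] [ 49.9  29.  107.7] mid [ 37.    1.4 105.9]
face centre in pocket x,z 7.6 23.4
```

```bash
python3 -m inch '[[0.3,0,0,-0.002,0],[0.3,0,-0.0018,-0.002,0],[0.3,0,-0.0018,-0.002,0],[0.3,0,-0.0018,-0.001,0],[0.3,0,-0.0018,0,0]]';python3 -m inch '[[0.3,0,0,0.0005,0],[0.3,0,0,0.0005,0]]'; python3 tilt.py
```

```text
time: 16.72
eef_pos: [0.617, 0.1462, 0.0921]
tcp_rot: [0.205, 0.979, -0.0, -0.0]
contact_force: [-1.3, -0.4, 1.6]
opening: 0.782
finger_force: 30.2
time: 16.88
eef_pos: [0.6169, 0.1463, 0.0916]
tcp_rot: [0.205, 0.979, -0.0, -0.0]
contact_force: [-1.7, 0.2, 1.9]
opening: 0.783
finger_force: 30.3
tcp x_h,y_h,z 19.1 -0.7 0.09159781528970529 [-1.7  0.2  1.9]
n 8908 slope deg x,y [4. 0.] z at(42,0) 105.2
[ 23.3 -28.2 103.1] [ 49.1  27.  106.6] mid [ 36.2  -0.6 104.8]
face centre in pocket x,z 6.2 22.9
```

```bash
python3 -m inch '[[0.3,-0.001,0,0,0],[0.3,-0.002,0,0,0],[0.3,-0.003,0,0,0],[0.3,-0.003,0,0.0005,0],[0.3,-0.003,0,0.0005,0]]'; python3 tilt.py
```

```text
time: 17.35
eef_pos: [0.6183, 0.1457, 0.0907]
tcp_rot: [0.205, 0.979, 0.0, -0.002]
contact_force: [-6.3, 1.5, 4.1]
opening: 0.782
finger_force: 31.2
tcp x_h,y_h,z 20.6 -0.7 0.09072601592812096 [-6.3  1.5  4.1]
n 9121 slope deg x,y [5.  0.1] z at(42,0) 104.6
[ 24.6 -28.3 102.2] [ 50.4  26.8 106.1] mid [ 37.5  -0.8 104.2]
face centre in pocket x,z 6.9 21.7
```

```bash
python3 -m inch '[[0.3,0.0008,0,0,0],[0.2,0.0008,0,0,0],[0.18,0.0008,0,0,0],[0.17,0.0008,0,0,0],[0.17,0.0008,0,0,0]]'; python3 tilt.py w6.png
```

```text
time: 17.82
eef_pos: [0.6199, 0.1451, 0.0911]
tcp_rot: [0.205, 0.979, 0.0, 0.001]
contact_force: [-0.2, -0.2, -0.8]
opening: 0.833
finger_force: 0.2
tcp x_h,y_h,z 22.3 -0.6 0.09110013104691275 [-0.2 -0.2 -0.8]
n 8928 slope deg x,y [2.5 0.6] z at(42,0) 105.0
[ 24.4 -28.7 103.2] [ 50.4  26.6 106.3] mid [ 37.4  -1.  104.8]
face centre in pocket x,z 7.2 22.2
```

```bash
python3 -m inch '[[0.17,0.003,0,-0.002,0],[0.17,0.006,0,-0.008,0],[0.17,0.006,0,-0.02,0],[0.3,0.006,0,-0.035,0],[0.5,0.006,0,-0.05,0]]';python3 -m inch '[[0.7,0,0,0,0],[0.9,0,0,0,0],[1,0,0,0,0],[1,0,0,0,0],[1,0,0,0,0]]'; python3 tilt.py w6.png
```

```text
time: 18.28
eef_pos: [0.6138, 0.1479, 0.1427]
tcp_rot: [0.205, 0.979, 0.0, 0.001]
contact_force: [-0.1, 0.1, -1.5]
opening: 0.578
finger_force: 0.0
time: 18.7
eef_pos: [0.6129, 0.1477, 0.1398]
tcp_rot: [0.205, 0.979, -0.0, -0.001]
contact_force: [0.3, 0.8, 0.2]
opening: 0.005
finger_force: 0.0
tcp x_h,y_h,z 14.8 -1.0 0.13983948258769677 [0.3 0.8 0.2]
n 1870 slope deg x,y [2.7 0.7] z at(42,0) 104.9
[ 24.4 -29.  102.9] [ 49.4  26.9 106.2] mid [ 36.9  -1.1 104.6]
face centre in pocket x,z 6.7 22.4
```

View pics/w6.png

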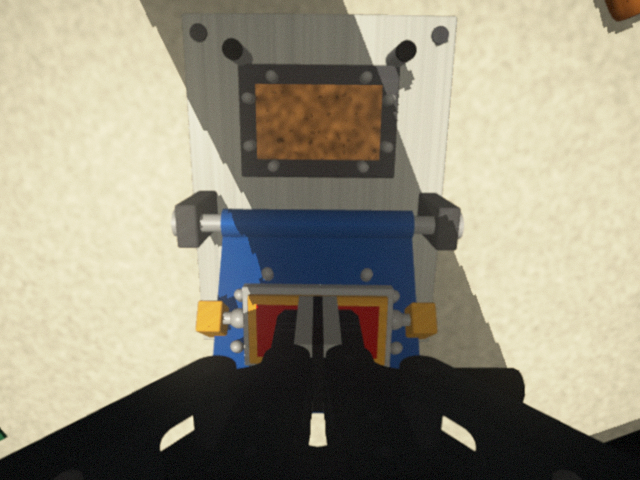

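```bash
python3 -m inch '[[1,-0.007,0,0,0],[1,-0.0137,0,0.01,0],[1,-0.0137,0,0.02,0],[1,-0.0137,0,0.029,0],[1,-0.0137,0,0.029,0]]' 40; python3 -m inch '[[1,0,0,0.002,0],[1,0,0,0.004,0],[1,0,0,0.006,0],[1,0,0,0.006,0]]'; python3 -m inch '[[1,0,0,0.0015,0],[1,0,0,0.003,0],[1,0,0,0.003,0]]'
```

```text
time: 19.17
eef_pos: [0.6241, 0.142, 0.108]
tcp_rot: [0.205, 0.979, -0.001, -0.003]
contact_force: [0.3, -0.5, -0.7]
opening: 0.004
finger_force: 0.0
time: 19.5
eef_pos: [0.6261, 0.1424, 0.106]
tcp_rot: [0.205, 0.979, 0.0, -0.0]
contact_force: [0.5, -0.7, -0.2]
opening: 0.001
finger_force: 0.0
time: 19.75
eef_pos: [0.6266, 0.1425, 0.1037]
tcp_rot: [0.205, 0.979, 0.0, 0.001]
contact_force: [-0.5, 0.6, 1.9]
opening: -0.001
finger_force: 0.8
```

```bash
python3 -m inch '[[1,0,0,0.001,0],[1,0,0,0.002,0],[1,0,0,0.003,0],[1,0,0,0.003,0]]'; python3 -m inch '[[1,0,0,0.001,0],[1,0,0,0.002,0],[1,0,0,0.003,0],[1,0,0,0.003,0]]'; python3 tilt.py
```

```text
time: 20.08
eef_pos: [0.6256, 0.1426, 0.1003]
tcp_rot: [0.205, 0.979, 0.0, -0.001]
contact_force: [-3.2, 2.1, 4.4]
opening: 0.003
finger_force: 2.5
time: 20.42
eef_pos: [0.6255, 0.1421, 0.0964]
tcp_rot: [0.205, 0.979, -0.001, -0.001]
contact_force: [-3.0, 0.1, 1.7]
opening: -0.004
finger_force: 1.8
tcp x_h,y_h,z 28.6 -1.1 0.09642059708053789 [-3.   0.1  1.7]
n 3385 slope deg x,y [34.3 10.8] z at(42,0) 101.2
[ 24.6 -29.8  85.7] [ 45.   25.7 104.6] mid [34.8 -2.  95.2]
face centre in pocket x,z -0.0 16.4
```

```bash
python3 -m inch '[[1,0,0,-0.006,0],[1,0,0,-0.013,0],[1,0,0.011,-0.013,0],[1,0,0.021,-0.013,0],[1,0,0.021,-0.013,0]]'; python3 tilt.py; python3 -m inch '[[1,0,0,0.003,0],[1,0,0,0.005,0],[1,0,0,0.007,0],[1,0,0,0.007,0]]'; python3 -m inch '[[1,0,0,0.0015,0],[1,0,0,0.003,0],[1,0,0,0.003,0]]'
```

```text
time: 20.88
eef_pos: [0.6359, 0.1634, 0.1108]
tcp_rot: [0.204, 0.979, 0.001, 0.001]
contact_force: [-0.1, 0.3, 0.1]
opening: -0.003
finger_force: 0.0
tcp x_h,y_h,z 29.6 22.6 0.11075749625499681 [-0.1  0.3  0.1]
n 4595 slope deg x,y [35.2 10.6] z at(42,0) 101.5
[ 24.7 -30.8  85.9] [ 46.5  21.5 104. ] mid [35.6 -4.7 94.9]
face centre in pocket x,z 0.8 16.1
time: 21.27
eef_pos: [0.6339, 0.1613, 0.102]
tcp_rot: [0.205, 0.979, -0.0, -0.001]
contact_force: [0.8, 0.1, -0.5]
opening: -0.003
finger_force: 0.0
time: 21.52
eef_pos: [0.6346, 0.1614, 0.1]
tcp_rot: [0.205, 0.979, 0.0, -0.0]
contact_force: [0.3, 0.3, 0.1]
opening: 0.003
finger_force: 0.0
```

```bash
python3 tilt.py; python3 -m inch '[[1,0,0,0.0015,0],[1,0,0,0.003,0],[1,0,0,0.003,0]]'; python3 tilt.py
```

```text
tcp x_h,y_h,z 29.2 20.2 0.09996728881447459 [0.3 0.3 0.1]
n 3959 slope deg x,y [35.2  9. ] z at(42,0) 100.4
[ 25.2 -30.5  85.6] [ 46.4  11.  102.3] mid [35.8 -9.8 93.9]
face centre in pocket x,z -0.0 14.7
time: 21.82
eef_pos: [0.6345, 0.1615, 0.0969]
tcp_rot: [0.205, 0.979, -0.0, -0.0]
contact_force: [0.2, -0.1, 0.8]
opening: 0.0
finger_force: 0.1
tcp x_h,y_h,z 29.1 20.3 0.09685614533465224 [ 0.2 -0.1  0.8]
n 3777 slope deg x,y [34.8  6.7] z at(42,0) 98.8
[ 25.2 -30.3  84.8] [ 45.6  10.8 100.3] mid [35.4 -9.8 92.6]
face centre in pocket x,z -1.2 13.7
```

```bash
python3 -m inch '[[1,0,0,0.0015,0],[1,0,0,0.003,0],[1,0,0,0.003,0]]';python3 -m inch '[[1,0,0,0.0015,0],[1,0,0,0.003,0],[1,0,0,0.003,0]]'; python3 tilt.py
```

```text
time: 22.12
eef_pos: [0.6344, 0.1615, 0.0937]
tcp_rot: [0.205, 0.979, -0.0, -0.0]
contact_force: [-0.5, -0.1, 0.5]
opening: -0.003
finger_force: 0.0
time: 22.37
eef_pos: [0.6342, 0.1614, 0.0904]
tcp_rot: [0.205, 0.979, -0.0, -0.001]
contact_force: [0.4, -0.1, 0.2]
opening: 0.0
finger_force: 0.0
tcp x_h,y_h,z 28.9 20.1 0.09042285163225083 [ 0.4 -0.1  0.2]
n 3344 slope deg x,y [34.8 -0.2] z at(42,0) 94.4
[ 26.1 -29.4  82.7] [43.6  6.7 95.8] mid [ 34.8 -11.4  89.3]
face centre in pocket x,z -3.7 11.1
```

```bash
python3 -m inch '[[1,0,0,0.001,0],[1,0,0,0.002,0],[1,0,0,0.002,0],[1,0,0,0.003,0],[1,0,0,0.003,0]]'; python3 tilt.py
```

```text
time: 22.83
eef_pos: [0.6348, 0.1616, 0.0892]
tcp_rot: [0.205, 0.979, -0.0, 0.0]
contact_force: [-2.0, 0.2, 3.8]
opening: -0.003
finger_force: 2.4
tcp x_h,y_h,z 29.3 20.5 0.08921282155112595 [-2.   0.2  3.8]
n 3399 slope deg x,y [34.7 -0.3] z at(42,0) 94.3
[ 26.  -29.3  82.7] [43.5  6.9 95.8] mid [ 34.7 -11.2  89.3]
face centre in pocket x,z -3.9 11.1
```

```bash
python3 -m inch '[[1,0,0,0.002,0],[1,0,0,0.004,0],[1,0,0,0.004,0],[1,0,0,-0.006,0],[1,0,0,-0.012,0]]'; python3 -m inch '[[1,0,-0.02,0,0],[1,0,-0.042,0,0],[1,0,-0.042,0,0],[1,0,-0.042,0.006,0],[1,0,-0.042,0.01,0]]'; python3 -m inch '[[1,0,0,0.003,0],[1,0,0,0.006,0],[1,0,0,0.008,0],[1,0,0,0.009,0],[1,0,0,0.009,0]]';python3 tilt.py;  python3 -m inch '[[1,0,0,-0.01,0],[1,0,0.02,-0.04,0],[1,0.005,0.021,-0.08,0],[1,0.01,0.021,-0.09,0],[1,0.01,0.021,-0.09,0]]'; python3 tilt.py w7.png
```

```text
time: 23.3
eef_pos: [0.635, 0.1616, 0.101]
tcp_rot: [0.205, 0.979, 0.0, 0.001]
contact_force: [0.3, -0.4, 0.3]
opening: -0.002
finger_force: 0.0
time: 23.72
eef_pos: [0.6179, 0.1232, 0.0895]
tcp_rot: [0.205, 0.979, 0.0, 0.0]
contact_force: [0.3, 0.4, 3.8]
opening: 0.001
finger_force: 2.1
time: 24.13
eef_pos: [0.6183, 0.1234, 0.0888]
tcp_rot: [0.204, 0.979, -0.001, -0.001]
contact_force: [-17.9, -3.0, 32.5]
opening: -0.0
finger_force: 18.0
tcp x_h,y_h,z 29.6 -21.2 0.0887928167959316 [-17.9  -3.   32.5]
n 3325 slope deg x,y [34.5 -0.5] z at(42,0) 94.1
[25.9 -8.2 82.5] [43.5 25.9 95.3] mid [34.7  8.9 88.9]
face centre in pocket x,z -4.0 10.9
time: 24.6
eef_pos: [0.6195, 0.1479, 0.1758]
tcp_rot: [0.204, 0.979, 0.001, 0.004]
contact_force: [0.8, 0.3, -0.5]
opening: 0.004
finger_force: 0.0
tcp x_h,y_h,z 20.8 1.8 0.17581352424829733 [ 0.8  0.3 -0.5]
n 3478 slope deg x,y [34.8 -0.4] z at(42,0) 94.4
[ 25.7 -29.3  82.3] [46.7 25.4 97.9] mid [36.2 -1.9 90.1]
face centre in pocket x,z -2.1 11.1
```

```bash
for i in 1 2; do python3 -m inch '[[0.4,0,0,0,7],[0.4,0,0,0,14],[0.4,0,0,0,21],[0.4,0,0,0,28],[0.4,0,0,0,35]]' >/dev/null; done;  python3 -m inch '[[0.4,0,0,0,7],[0.4,0,0,0,14],[0.4,0,0,0,20],[0.4,0,0,0,20],[0.4,0,0,0,20]]' >/dev/null
python3 -m inch '[[0.4,0.02,0.013,0,0],[0.4,0.045,0.028,0,0],[0.4,0.07,0.045,0,0],[0.4,0.081,0.051,0,0],[0.4,0.081,0.051,0,0]]' >/dev/null; python3 -m inch '[[0.4,0,0,0,0],[0.4,0,0,0,0]]'
python3 - <<'E'
from h import *
np.set_printoptions(precision=4,suppress=True)
p=shot('wrist'); s=p['st']; print(yaw(),shift([.6981,.2,.15]))
m=R.from_quat(s['tcp_rot']).as_matrix()
for d in ctrl.tip_of('grip',p)[:2]: x=at_depth(p,d['at']); print(d,x,shift(x))
ii,P=cloud(p); a=p['pixels'].astype(int)[ii[:,0],ii[:,1]]; Q=(P-s['eef_pos'])@m*1e3
k=(P[:,2]>.07)&(P[:,2]<.115)&(a.max(1)<70)&(Q[:,0]>-8)&(abs(Q[:,1])<25)&(Q[:,2]>20)
print(k.sum(),np.percentile(Q[k],[2,50,98],axis=0).round(1),np.percentile(P[k,2],[2,50,98]))
E
```

```text
time: 26.48
eef_pos: [0.6953, 0.1996, 0.1698]
tcp_rot: [0.837, 0.548, -0.001, -0.0]
contact_force: [-0.1, 0.2, -0.8]
opening: 0.601
finger_force: 0.0
66.37240196319289 [0.0016 0.0024 0.0202]
1959 [[-7.5 -6.3 63. ]
 [ 7.7  2.4 65.2]
 [20.8 11.1 72.7]] [0.0971 0.1046 0.1068]
```

```bash
python3 -m inch '[[0.4,0,0.003,0.02,0],[0.4,0,0.003,0.045,0],[0.4,0,0.003,0.07,0],[0.4,0,0.003,0.09,0],[0.4,0,0.003,0.09,0]]' 30; python3 -m inch '[[0.55,0,0,0,0],[0.65,0,0,0,0],[0.75,0,0,0,0],[0.9,0,0,0,0],[0.9,0,0,0,0]]';python3 -m inch '[[0.9,0,0,0,0],[0.9,0,0,0,0]]'
```

```text
time: 27.0
eef_pos: [0.6947, 0.1977, 0.0751]
tcp_rot: [0.837, 0.547, -0.005, -0.002]
contact_force: [-0.9, -0.3, -1.3]
opening: 0.603
finger_force: 0.0
time: 27.42
eef_pos: [0.6994, 0.1995, 0.0839]
tcp_rot: [0.837, 0.547, 0.001, -0.0]
contact_force: [-5.1, 0.9, 6.0]
opening: 0.199
finger_force: 29.4
time: 27.58
eef_pos: [0.6994, 0.1994, 0.0839]
tcp_rot: [0.837, 0.547, 0.001, 0.0]
contact_force: [-4.5, 0.9, 5.6]
opening: 0.203
finger_force: 29.5
```

```bash
python3 -m inch '[[0.9,0,-0.0063,-0.0087,0],[0.9,0,-0.0136,-0.0165,0],[0.9,0,-0.0219,-0.0234,0],[0.9,0,-0.031,-0.0291,0],[0.9,0,-0.0408,-0.0337,0]]'; python3 -m inch '[[0.9,0,-0.0102,-0.0033,0],[0.9,0,-0.0208,-0.0053,0],[0.9,0,-0.0315,-0.0059,0],[0.9,0,-0.0423,-0.0052,0],[0.9,0,-0.0528,-0.0031,0]]'
```

```text
time: 28.0
eef_pos: [0.6625, 0.216, 0.1175]
tcp_rot: [0.837, 0.547, 0.002, 0.001]
contact_force: [4.7, 2.7, 2.8]
opening: 0.196
finger_force: 29.9
time: 28.42
eef_pos: [0.6124, 0.2385, 0.1204]
tcp_rot: [0.837, 0.547, 0.001, -0.001]
contact_force: [0.8, 5.8, 4.7]
opening: 0.195
finger_force: 30.2
```

```bash
python3 -m inch '[[0.9,0,-0.0102,0.0034,0],[0.9,0,-0.0199,0.0081,0],[0.9,0,-0.029,0.0139,0],[0.9,0,-0.0372,0.0209,0],[0.9,0,-0.0445,0.0288,0]]'; python3 -m inch '[[0.9,0,-0.0034,0.0044,0],[0.9,0,-0.0062,0.0088,0],[0.9,0,-0.009,0.0135,0],[0.9,0,-0.0113,0.0183,0],[0.9,0,-0.0151,0.0283,0]]'
```

```text
time: 28.83
eef_pos: [0.5706, 0.2571, 0.0886]
tcp_rot: [0.837, 0.547, 0.001, -0.002]
contact_force: [7.3, 8.5, -4.4]
opening: 0.193
finger_force: 29.4
time: 29.25
eef_pos: [0.5587, 0.2625, 0.0612]
tcp_rot: [0.837, 0.547, 0.002, -0.001]
contact_force: [8.0, 7.3, -3.2]
opening: 0.199
finger_force: 29.6
```

```bash
python3 -m inch '[[0.9,0,-0.0014,0.0052,0],[0.9,0,-0.0025,0.0105,0],[0.9,0,-0.0032,0.0158,0],[0.9,0,-0.0037,0.0212,0],[0.9,0,-0.0037,0.0212,0]]'; python3 -m inch '[[0.9,0,0,0.001,0],[0.9,0,0,0.002,0],[0.9,0,0,0.002,0]]'
```

```text
time: 29.67
eef_pos: [0.5562, 0.2638, 0.0424]
tcp_rot: [0.837, 0.547, 0.002, -0.0]
contact_force: [2.1, 6.3, 7.8]
opening: 0.195
finger_force: 30.7
time: 29.92
eef_pos: [0.5562, 0.2638, 0.0421]
tcp_rot: [0.837, 0.547, 0.002, -0.0]
contact_force: [-1.3, 3.4, 16.3]
opening: 0.202
finger_force: 31.6
```

```bash
python3 -m inch '[[0.75,0,0,0,0],[0.6,0,0,0,0],[0.45,0,0,0,0],[0.45,0,0,-0.01,0],[0.45,0,0,-0.03,0]]'; python3 -m inch '[[0.45,0,0,-0.03,0],[0.6,0,0,-0.06,0],[0.8,-0.02,0.01,-0.075,0],[1,-0.05,0.02,-0.08,0],[1,-0.083,0.03,-0.08,0]]'; python3 -m inch '[[1,0,0,0,0],[1,0,0,0,0],[1,0,0,0,0],[1,0,0,0,0]]'; python3 - <<'E'
from h import *
np.set_printoptions(precision=4,suppress=True)
p=shot('wrist'); s=p['st']; save(p,'w8.png'); print(yaw(),s['eef_pos'])
for q in('button','hinge'):
  for d in ctrl.tip_of(q,p)[:2]: x=at_depth(p,d['at']); print(q,d,x,shift(x) if x is not None else '')
print('nominal',shift([.5502,.1763,.0825]))
ii,P=cloud(p); a=p['pixels'].astype(int)[ii[:,0],ii[:,1]]
k=(a[:,0]>2*a[:,1])&(a[:,0]>2*a[:,2])&(a[:,0]>50)&(P[:,2]>.075)&(P[:,2]<.09)&(np.hypot(P[:,0]-.55,P[:,1]-.176)<.03)
if k.sum(): print(k.sum(),np.percentile(P[k],[2,50,98],axis=0),(P[k].min(0)+P[k].max(0))/2)
E
```

```text
time: 30.33
eef_pos: [0.5515, 0.2606, 0.064]
tcp_rot: [0.837, 0.547, -0.005, -0.001]
contact_force: [-0.6, 0.6, 0.1]
opening: 0.551
finger_force: 0.0
time: 30.75
eef_pos: [0.5502, 0.1736, 0.1503]
tcp_rot: [0.836, 0.548, 0.001, 0.001]
contact_force: [0.8, -0.6, 0.5]
opening: 0.005
finger_force: 0.0
time: 31.08
eef_pos: [0.5491, 0.1743, 0.1473]
tcp_rot: [0.837, 0.547, -0.0, -0.0]
contact_force: [-0.2, -0.2, 0.7]
opening: -0.002
finger_force: 0.0
66.40500610751107 [0.5491 0.1743 0.1473]
button {'at': [317.2, 258.7], 'score': 0.83} [0.5484 0.1765 0.0828] [ 0.0014 -0.0014  0.0645]
hinge {'at': [409.1, 242.5], 'score': 0.56} [0.5963 0.1576 0.0598] [0.0033 0.05   0.0875]
nominal [0.002  0.0002 0.0648]
1387 [[0.54   0.1671 0.0782]
 [0.5497 0.1774 0.0828]
 [0.559  0.1866 0.0841]] [0.5495 0.1765 0.0806]
```

```bash
python3 -m inch '[[1,0.0018,0,0.03,0],[1,0.0018,0,0.055,0],[1,0.0018,0,0.063,0],[1,0.0018,0,0.063,0]]'; python3 -m inch '[[1,0,0,0.003,0],[1,0,0,0.006,0],[1,0,0,0.009,0],[1,0,0,0.012,0],[1,0,0,0.015,0]]'; python3 -m inch '[[1,0,0,0.001,0],[1,0,0,0.002,0],[1,0,0,0.003,0],[1,0,0,0.003,0]]'
```

```text
time: 31.57
eef_pos: [0.5483, 0.1757, 0.0822]
tcp_rot: [0.837, 0.547, -0.003, -0.001]
contact_force: [-1.1, -0.1, 1.5]
opening: -0.002
finger_force: 0.8
time: 31.98
eef_pos: [0.5511, 0.1758, 0.0709]
tcp_rot: [0.837, 0.547, 0.001, 0.0]
contact_force: [-1.1, 1.9, 4.6]
opening: 0.001
finger_force: 2.2
time: 32.32
eef_pos: [0.5512, 0.1758, 0.0689]
tcp_rot: [0.837, 0.547, 0.001, 0.0]
contact_force: [-3.3, 1.1, 10.8]
opening: -0.001
finger_force: 5.7
```

```bash
python3 -m inch '[[1,0,0,0.002,0],[1,0,0,0.004,0],[1,0,0,0.005,0],[1,0,0,0.005,0],[1,0,0,0.005,0]]';  python3 -m inch '[[1,0,0,-0.01,0],[1,0,0,-0.025,0],[1,0,0,-0.05,0],[0.8,0,0,-0.075,0],[0.6,0,0,-0.085,0]]'; python3 - <<'E'
from h import *
p=shot('side'); save(p,'s8.png')
p=shot('wrist'); print(shift([.5997-.0837*.916+.0826*.4013,.1546+.0837*.4013+.0826*.916,.045]))
E
```

```text
time: 32.73
eef_pos: [0.5516, 0.1758, 0.0685]
tcp_rot: [0.837, 0.547, -0.0, 0.0]
contact_force: [-13.6, -0.5, 32.5]
opening: 0.003
finger_force: 16.1
time: 33.15
eef_pos: [0.5519, 0.1753, 0.1498]
tcp_rot: [0.837, 0.547, 0.002, 0.001]
contact_force: [0.7, 0.1, 0.5]
opening: 0.271
finger_force: 0.0
[ 0.08260786 -0.03191719  0.10377946]
```

```bash
python3 -m inch '[[0.45,0.03,-0.01,0,0],[0.45,0.06,-0.025,0,0],[0.45,0.0826,-0.0319,0,0],[0.45,0.0826,-0.0319,0,0],[0.45,0.0826,-0.0319,0.02,0]]'; python3 -m inch '[[0.45,0,0,0.03,0],[0.45,0,0,0.06,0],[0.45,0,0,0.08,0],[0.45,0,0,0.085,0],[0.45,0,0,0.085,0]]'; python3 -m inch '[[0.6,0,0,0,0],[0.75,0,0,0,0],[0.9,0,0,0,0],[0.9,0,0,0,0],[0.9,0,0,0,0]]'
```

```text
time: 33.67
eef_pos: [0.5558, 0.2653, 0.1283]
tcp_rot: [0.836, 0.548, 0.002, 0.001]
contact_force: [0.4, -0.1, 1.4]
opening: 0.546
finger_force: 0.0
time: 34.08
eef_pos: [0.5515, 0.2624, 0.0378]
tcp_rot: [0.837, 0.547, -0.004, -0.001]
contact_force: [0.5, 0.6, 0.7]
opening: 0.549
finger_force: 0.0
time: 34.5
eef_pos: [0.5561, 0.2638, 0.0435]
tcp_rot: [0.837, 0.547, 0.002, 0.001]
contact_force: [2.4, -2.0, 1.7]
opening: 0.194
finger_force: 30.5
```

```bash
python3 -m inch '[[0.9,0,0.0004,-0.0053,0],[0.9,0,0.0012,-0.0107,0],[0.9,0,0.0023,-0.016,0],[0.9,0,0.0037,-0.0212,0],[0.9,0,0.0075,-0.0312,0]]'; python3 -m inch '[[0.9,0,0.0051,-0.0095,0],[0.9,0,0.0113,-0.0183,0],[0.9,0,0.0186,-0.0262,0],[0.9,0,0.0268,-0.0332,0],[0.9,0,0.0359,-0.039,0]]'
```

```text
time: 34.92
eef_pos: [0.5617, 0.2612, 0.0724]
tcp_rot: [0.837, 0.547, 0.002, 0.0]
contact_force: [5.8, 0.8, -6.0]
opening: 0.192
finger_force: 29.8
time: 35.33
eef_pos: [0.5935, 0.2469, 0.1126]
tcp_rot: [0.837, 0.547, -0.001, -0.001]
contact_force: [-0.3, 3.2, -2.5]
opening: 0.197
finger_force: 30.3
```

```bash
python3 -m inch '[[0.9,0,0.0097,-0.0047,0],[0.9,0,0.0199,-0.0081,0],[0.9,0,0.0304,-0.0102,0],[0.9,0,0.0412,-0.0109,0],[0.9,0,0.0519,-0.0103,0]]'; python3 -m inch '[[0.9,0,0.0106,0.002,0],[0.9,0,0.0208,0.0053,0],[0.9,0,0.0306,0.0099,0],[0.9,0,0.0397,0.0156,0],[0.9,0,0.048,0.0225,0]]'
```

```text
time: 35.75
eef_pos: [0.6437, 0.2244, 0.1239]
tcp_rot: [0.837, 0.547, 0.001, 0.001]
contact_force: [-0.3, -0.8, 3.9]
opening: 0.197
finger_force: 30.7
time: 36.17
eef_pos: [0.6881, 0.2045, 0.1001]
tcp_rot: [0.837, 0.547, 0.001, 0.002]
contact_force: [2.9, -4.6, 3.7]
opening: 0.195
finger_force: 30.7
```

```bash
python3 -m inch '[[0.9,0,0.0037,0.0037,0],[0.9,0,0.0073,0.0078,0],[0.9,0,0.0106,0.0121,0],[0.9,0,0.0127,0.015,0],[0.9,0,0.0136,0.0165,0]]'; python3 -m inch '[[0.9,0,0,0,0],[0.9,0,0.0005,0.001,0],[0.9,0,0.001,0.002,0],[0.9,0,0.001,0.002,0]]'
```

```text
time: 36.58
eef_pos: [0.6993, 0.1995, 0.0846]
tcp_rot: [0.837, 0.547, -0.0, 0.001]
contact_force: [-4.0, -3.1, 17.0]
opening: 0.198
finger_force: 31.9
time: 36.92
eef_pos: [0.6993, 0.1995, 0.0846]
tcp_rot: [0.837, 0.547, -0.001, 0.0]
contact_force: [-5.9, -4.8, 16.6]
opening: 0.194
finger_force: 32.2
```

```bash
python3 -m inch '[[0.75,0,0,0,0],[0.6,0,0,0,0],[0.45,0,0,0,0],[0.45,0,0,-0.01,0],[0.45,0,0,-0.03,0]]' >/dev/null; python3 -m inch '[[0.45,0,0,-0.04,0],[0.45,0,0,-0.08,0],[0.45,0,-0.03,-0.11,0],[0.45,-0.03,-0.07,-0.13,0],[0.45,-0.06,-0.1,-0.13,0]]'>/dev/null; python3 -m inch '[[0.45,0,0,0,0],[0.45,0,0,0,0],[0.45,0,0,0,0]]'; python3 - <<'E'
from h import *
p=shot('wrist'); save(p,'w9.png'); print(p['st']['eef_pos'],yaw())
for q in('badge_center','nest','pocket','grip'):
  for d in ctrl.tip_of(q,p)[:2]: print(q,d,at_depth(p,d['at']))
t=(.5997,.1546,-.4129);xh=np.array([np.cos(t[2]),np.sin(t[2])]); yh=np.array([-xh[1],xh[0]])
ii,P=cloud(p);L=np.c_[(P[:,:2]-t[:2])@xh,(P[:,:2]-t[:2])@yh,P[:,2]]*1e3
k=(abs(L[:,0]+54)<15)&(abs(L[:,1])<28); A=np.c_[L[k,:2]-[-54,0],np.ones(k.sum())]; print('nest plane',k.sum(),np.linalg.lstsq(A,L[k,2],rcond=None)[0].round(3),np.percentile(L[k,2],[5,50,95]))
k=(abs(L[:,0]-44)<10)&(abs(L[:,1])<25); A=np.c_[L[k,:2]-[44.2,0],np.ones(k.sum())]; print('pocket plane',k.sum(),np.linalg.lstsq(A,L[k,2],rcond=None)[0].round(3) if k.sum() else '')
E
```

```text
time: 38.0
eef_pos: [0.5951, 0.19, 0.2401]
tcp_rot: [0.837, 0.547, 0.0, -0.0]
contact_force: [1.0, 0.8, -0.3]
opening: 0.554
finger_force: 0.0
[0.59508861 0.18998735 0.2400941 ] 66.34341800228367
badge_center {'at': [275.7, 241.8], 'score': 0.56} [0.54983353 0.17733049 0.03612891]
pocket {'at': [404.4, 265.4], 'score': 0.84} [0.6392724  0.1328253  0.08215328]
grip {'at': [455.8, 151.4], 'score': 0.82} [0.69503016 0.20133026 0.10550017]
nest plane 4493 [-2.64   5.259 92.53 ] [ 35.42815255  38.43619356 303.21659606]
pocket plane 2275 [ -4.13    1.957 100.288]
```

View pics/w9.png

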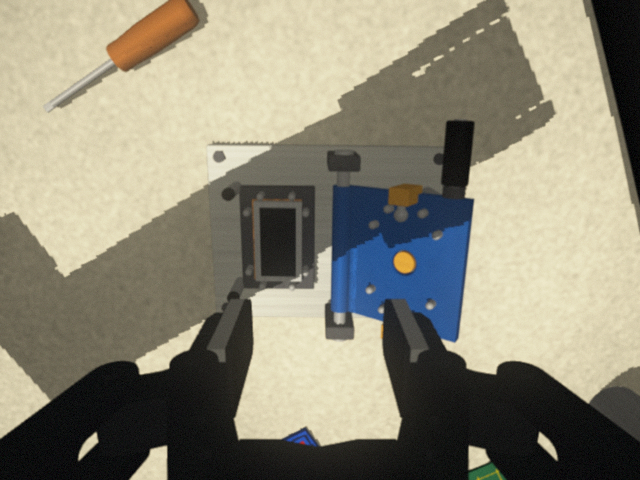

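The badge lies face down between the nest pins at (277,240), with its top at z = 36 mm as expected. The flipper is back at its rest with the pocket empty at (404,263), and the gripper is clear of everything.

```bash
python3 -c "
from plant import ctrl
print(ctrl.sign_off())"
```

```text
the job is handed in; nothing more can be done
None
```

The job is handed in after about 38 s of robot time: the badge lies face down in the nest, the flipper was guided back to its sloping rest, and the arm is clear of everything.

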